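# Open the fume filter: press the snap tab, push the lid off

### The arm

A 6-joint arm with a two-finger parallel gripper is mounted at the origin on the work surface. World frame = base frame: x ahead of the robot, y to its left, z up, the work surface at z = 0. Lengths are in mm, angles in rad, forces in N, time in s.
With the tool pointing down it reaches from about 300 to 775 mm from the base axis. Payload 14.6 kg.
Tool frame: the origin (TCP) lies on the front face of the gripper's body, between the roots of the fingers; the fingertips stand 97 mm ahead of it and the grasp point (between the pads) lies 78 mm ahead of it; z points along the fingers, y is the line along which they close (so a half turn about z gives the same grasp; the last joint's range is limited). The gripper opens to 94 mm and grips with 3 to 60 N. Pads are 16 mm wide; open, the fingers measure 119 mm over their backs; the gripper's body (75 mm by 177 mm) begins 78 mm behind the grasp point.
Start: joints at [-1.364, 0.3, 1.521, -0, 1.321, -0.067], TCP at [148.709, -529.505, 302.646] pointing down, gripper open.
Joint ranges: [-3.03, 3.03], [-0.79, 2.21], [0.23, 2.52], [-1.04, 4.18], [0, 3.07], [-2.55, 2.55]. Speed limits (rad/s): [2.22, 2.22, 2.57, 3.14, 3.14, 3.14].

### API

Orientations are given as [roll, pitch, yaw] about the fixed x, y, z axes, in that order (R = Rz(yaw) Ry(pitch) Rx(roll)).
In Python, from cell import * gives the robot as it stands.
- The arm moves only by the tool carry_out, never from a script. Its arguments are lists of equal length, an entry for each row: "slide": the shift along the world's x, y, z scaled (see below), a list of three; "dr": the turn, a rotation vector about the world's x, y, z scaled (see below), a list of three; "gripper": the opening in per cent of the stroke, from 0 (shut) to 100 (fully open). A call has 1 to 10 rows; each row is the pose to reach, as a shift and turn from the pose commanded when the call began, turning the shorter way round; what a row does not reach only later rows make up. The controller multiplies each number of a shift by 0.25 m and each number of a turn by 360 degrees. A row lasts 1/12 s, in which the tool goes at most 41.7 mm and 7.16 degrees, less where a joint would pass 70% of its speed; a pose out of reach is approached as far as the arm can. A call with a number of a shift or a turn outside -1 to 1 is refused whole. A call with a gripper value outside its range is refused whole. The fingers move at their own pace and stop on an object; "newtons" is the grip in N (left out, the last holds). Time passes only in rows, so rows that repeat a pose let the fingers close. It gives the time, the measured TCP pose, the force, the opening and the grip force at its end, in the units of the state.
- read_state(): the state, without advancing time (a new reading comes with each control period).
- camera(name): name is "scene" or "top" or "wrist"; returns the picture (420x560x3 uint8, red, green, blue); there is no depth.
- camera_model(name): a dict with "vfov" (degrees; the focal length in pixels is half the picture's height over the tangent of half this angle, whatever the lens; pixels are square), "cx", "cy" (the principal point, pixels), "R" (3x3) and "t" (3): a world point X has camera coordinates R X + t. Camera axes: x right, y down, z forward; pixel columns grow to the right and rows downward; lengths in mm; the calibration is good to about 2 mm. A picture is of the moment at which its call begins: read the wrist's pose just before it. camera_model takes no time and is no camera call; for the wrist camera it gives the pose at the moment of the call.
- sign_off(): hands the job in; it is judged then, once.
The state is a dict: "clock": time; "joints": joint angles; "qd": joint speeds; "effort": joint torques, N m; "eef_pos": TCP position; "eef_rot": TCP orientation; "wrist_force": force on the tool from outside, world axes, zero at the start; "moment": the same for the moment, N m; "finger_gap": finger opening in mm; "finger_force": force on a finger pad.
Only numpy, scipy, OpenCV 4.12 (cv2) and the standard library are available. Lean on these libraries where they do the work, as an engineer would, in place of code of your own. Each camera call takes 0.05 s, during which the arm holds its last target. There are 200 camera calls.

### The job

Open the bench fume filter: press the snap tab in front of its lid fully in, where it stays, then push the released lid along its rails off the seat until it lies flat on the ledge over the tab, with the filter uncovered. Only press and push: do not lift or tip the lid. Leave the glass pieces and tools around it where they are, and finish clear of everything.

Things in the scene. Friction and masses are not known exactly. Their poses are not given: they have to be found in the camera images.
- unit: Low off-white bench fume-filter unit, fixed, about 285 x 205 mm, 70 mm high. Origin at table level under the centre of the lid's seat; z up; +x is the way the lid slides off. Two guide rails (at y = +-60 mm, tops at 78 mm height) run along both sides from seat to ledge end. A wide side deck, 63 mm high, lies at y = -64 to -125 mm.
- seat (a point): Centre of the lid's seat, at 70 mm height: a frame around a white pleated filter, x = -52 to 52 mm in the unit's frame. The lid is off its seat when its rear edge is past x = 52 mm.
- ledge (a point): Middle of the landing ledge, at 67 mm height (3 mm lower than the seat), 115 mm in +x from the seat's centre. The ledge spans x = 52 to 179 mm and ends in a stop 8 mm higher than the ledge.
- rear (a point): Middle of the free rear deck, at 67 mm height, 76 mm in -x from the seat's centre; the deck spans x = -100 to -52 mm. Close behind the lid stand two small stops, 6 mm higher than the seat, at 31 to 55 mm either side of the middle (y); between them the lid's rear edge can be reached.
- lid: The loose filter lid: flat grey plastic plate, 100 mm (x) by 110 mm (y) by 18 mm thick, black ribs on top, about 0.14 kg. Origin at the centre of its underside; axes parallel to the unit's. It lies on the seat between the rails (about 2 mm play each side); the raised snap tab blocks its front (+x) edge.
- tab (a joint): Snap tab in the ledge, just in front of the lid. Value = metres pressed straight down: 0 to 0.002 at the start (standing up to 9 mm above seat height and in the lid's way), 0.012 fully in (flush with the ledge). It needs about 6 N, has no spring, and stays where it is pressed to; the lid clears it beyond about 0.0095.
- tab_top (a point): Centre of the tab's flat top, which is a black ribbed pad 37 mm (unit x) by 34 mm (unit y), 72 mm in +x from the seat's centre; its near edge is 3 to 5 mm from the lid's front edge, and the lid's top is 9 mm higher than the raised tab.
- penguin_deck: Bystander, to be left alone: small black glass penguin, 28 mm wide, 41 mm tall, standing on the unit's wide side deck; origin at the centre of its underside.
- penguin_table: Bystander, to be left alone: green glass penguin, 35 mm wide, 51 mm tall, on the table beside the unit; origin at the centre of its underside.
- bead_jar: Bystander, to be left alone: amber glass bead jar with steel cap, 54 mm diameter, 75 mm tall, on the table; origin at the centre of its underside.
- paperweight: Bystander, to be left alone: clear glass dome paperweight, 64 mm diameter, 48 mm tall, on the table off the unit's rear end; origin at the centre of its underside.
- paddle: Bystander, to be left alone: marvering paddle with wooden handle and dark plate, about 220 mm long, 18 mm high, lying on the table; origin under its middle.
- rod_cup: Bystander, to be left alone: white ceramic cup of glass rods, 60 mm diameter, rods up to 150 mm tall, on the table off the unit's ledge end; origin at the centre of its underside.
- tin: Bystander, to be left alone: flat round copper tin, 60 mm diameter, 22 mm tall, on the table beside the unit; origin at the centre of its underside.

How it is judged (in metres and radians):
On the way, in this order (a step that is already met when the one before it is completed fails the run):
1. the snap tab is pressed in while the lid is still on its seat (value of joint tab above 0.0095 m and x of lid in the frame of unit below 0.012 m), for 0.2 s.
2. the lid is off its seat, lying on the ledge (x of lid in the frame of unit between 0.101 and 0.135 m and z of lid in the frame of unit between 0.063 and 0.0688 m and angle between lid's own z axis and vertical below 0.05 rad), for 0.2 s.
At the end, for the whole second after the job is handed in: The lid lies at rest flat (within 0.05 rad) on the ledge, its centre 101 to 135 mm along the unit's x axis from the seat's centre and its underside 1.2 to 7 mm below seat height; the tab is still in (over 9.5 mm) (all of step 2 and value of joint tab above 0.0095 m and linear speed of lid below 0.01 m/s); the robot touches nothing.
It fails at once if the lid is lifted more than 12 mm off its seat or tipped by more than 0.25 rad (z of lid in the frame of unit above 0.082 m or angle between lid's own z axis and vertical above 0.25 rad).
It fails at once if a bystander is moved by more than 25 mm or tipped over (distance of any of penguin_deck, penguin_table, bead_jar, paperweight, paddle, rod_cup, tin from where it was at the start of the episode above 0.025 m or angle between any of penguin_deck, penguin_table, bead_jar, paperweight, paddle, rod_cup, tin's own z axis and vertical above 0.5 rad).
It also fails if it takes over 38 s, if anything falls off the work surface, if the arm or the gripper's body presses on something with over 40 N, if the wrist force passes 120 N, or if a joint passes its speed limit or range.

## Working session

There is one attempt and no reset: what is moved stays moved. The work goes in short steps, Python scripts to look and compute and a tool call to move; the robot and the scene stay as the last step left them, time stands still between calls to the robot, and variables do not carry over. Pictures are saved under pics/ and viewed, at most 10 in all, crops included, and the job is handed in when it is done.

Besides the shell and the picture viewer there is one more tool, called after "Call:" as name(argument=value, ...) on one line, values as JSON. carry_out: Moves the arm, as the interface text tells. Its arguments: {"type":"object","properties":{"slide":{"type":"array","items":{"type":"array","items":{"type":"number","minimum":-1,"maximum":1}}},"dr":{"type":"array","items":{"type":"array","items":{"type":"number","minimum":-1,"maximum":1}}},"gripper":{"type":"array","items":{"type":"number"}},"newtons":{"type":"number"}},"required":["slide","dr","gripper"]}

```bash
mkdir -p pics; python3 - <<'E'
from cell import *
import cv2
for n in ("top","scene"):
    m=camera_model(n); print(n,m)
    cv2.imwrite(f"pics/{n}0.png",cv2.resize(camera(n)[:,:,::-1],(800,600),interpolation=cv2.INTER_CUBIC))
print(read_state())
E
```

```text
top {'vfov': 42.57368469749314, 'cx': 268.4286817951246, 'cy': 206.93301437303225, 'R': array([[-0.00943392, -0.99969062,  0.02301446],
       [-0.99291059,  0.00663778, -0.11867815],
       [ 0.11848867, -0.0239709 , -0.99266602]]), 't': array([  1.85721674, 578.94340528, 999.01240344])}
scene {'vfov': 53.23843411189884, 'cx': 281.69667646124077, 'cy': 208.05978318428313, 'R': array([[-0.8734877 ,  0.48643035,  0.02011849],
       [ 0.27325165,  0.52404393, -0.8066669 ],
       [-0.40293023, -0.69911621, -0.59066383]]), 't': array([ 504.2129322 , -116.31248907,  988.14441806])}
{'clock': 0.1, 'joints': array([-1.36359116e+00,  3.00395872e-01,  1.52152088e+00, -1.71331688e-05,
        1.32068116e+00, -6.66266779e-02]), 'qd': array([-3.33119074e-05,  1.72119586e-04, -1.03526870e-03,  1.56869014e-04,
        1.13381813e-03, -1.42500449e-03]), 'effort': array([-6.68748617e-04, -5.32647371e+01, -3.53284192e+01,  7.08742091e-02,
        2.35048332e-02, -6.08341861e-05]), 'eef_pos': array([ 148.68496358, -529.38184024,  302.15300693]), 'eef_rot': array([-3.14058852e+00, -5.03683963e-05,  2.73836070e-01]), 'wrist_force': array([-0.4151405 ,  0.41005275, -0.36393795]), 'moment': array([-0.01332194, -0.02200609,  0.00385575]), 'finger_force': 0.0, 'finger_gap': 94.11083663033}
```

View pics/top0.png

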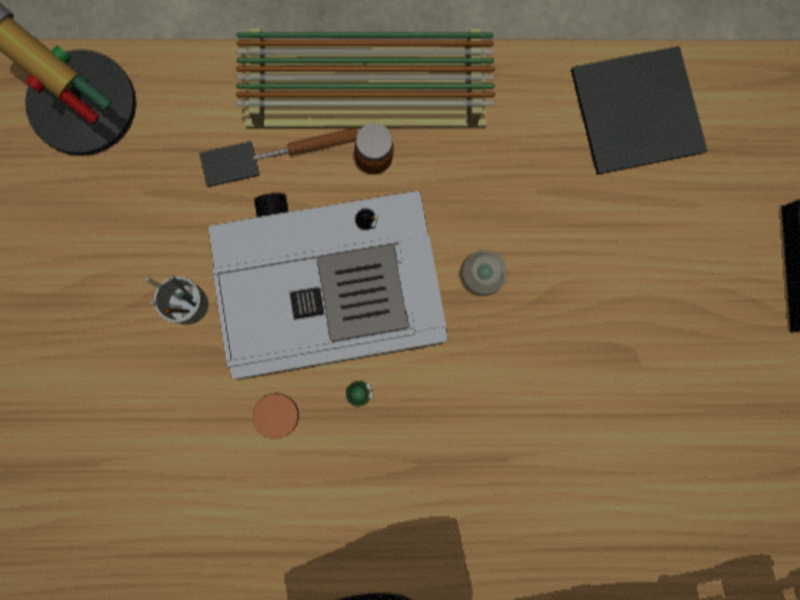

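View pics/scene0.png

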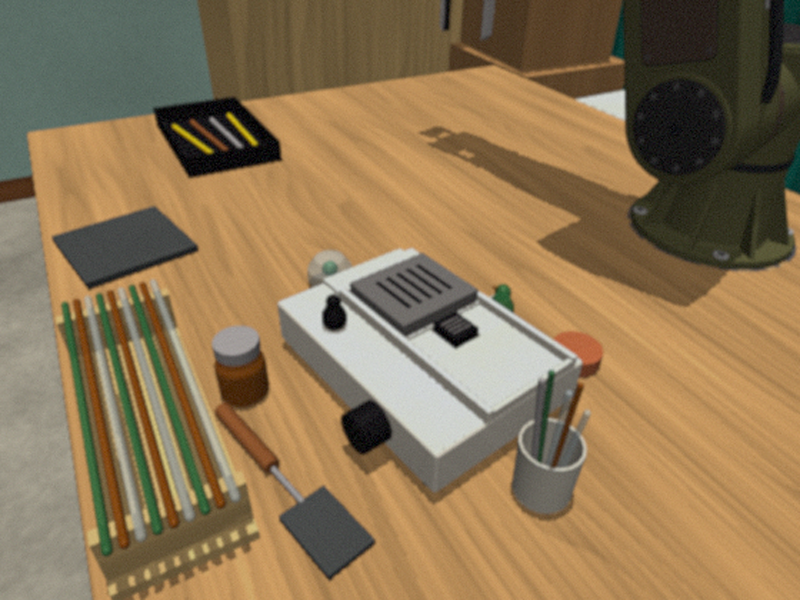

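The top view shows the lid at about (365,292), the tab pad at (307,303), and the side deck toward the top of the picture with the black penguin at (366,218). The unit's +x points left in the image, which is about world +y. I'll enlarge the unit.

```bash
python3 - <<'E'
from cell import *
import cv2
i=camera("top")[:,:,::-1]
cv2.imwrite("pics/top1.png",cv2.resize(i[130:270,140:320],None,fx=4.2,fy=4.2,interpolation=cv2.INTER_CUBIC))
E
```

```text
(no output)
```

View pics/top1.png

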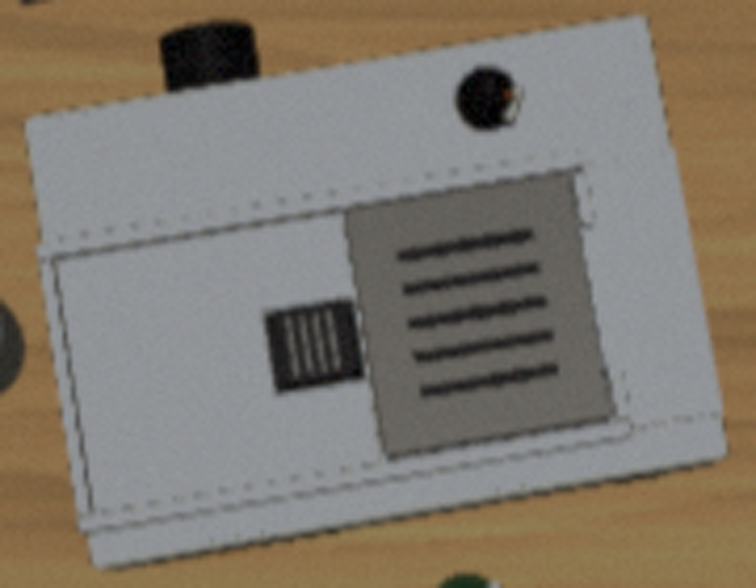

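The crop shows the lid corners at (347,210), (575,170), (612,415) and (388,458), and the tab pad corners at (265,312), (350,299), (363,378) and (276,392). I'll fit the unit's pose to these.

```bash
cat > h.py <<'E'
from cell import *
import numpy as np
from scipy.optimize import least_squares
def pix(n,X):
    m=camera_model(n); f=210/np.tan(np.radians(m["vfov"]/2))
    c=np.atleast_2d(X)@m["R"].T+m["t"]; return np.c_[m["cx"]+f*c[:,0]/c[:,2],m["cy"]+f*c[:,1]/c[:,2]]
def back(n,p,z):
    return least_squares(lambda v:(pix(n,[v[0],v[1],z])[0]-p),[450,0]).x
def U2W(u,P):
    u=np.atleast_2d(u).astype(float);c,s=np.cos(P[2]),np.sin(P[2])
    return np.c_[P[0]+c*u[:,0]-s*u[:,1],P[1]+s*u[:,0]+c*u[:,1],u[:,2]]
E
python3 - <<'E'
from h import *
cr=lambda a:np.array(a)/4.2+[140,130]
lid=cr([(347,210),(575,170),(612,415),(388,458)]);lu=[(50,-55,88),(-50,-55,88),(-50,55,88),(50,55,88)]
tab=cr([(265,312),(350,299),(363,378),(276,392)]);tu=[(90.5,-17,78),(53.5,-17,78),(53.5,17,78),(90.5,17,78)]
led=cr([(55,258),(92,512)]); lw=[(179,-58,75),(179,58,75)]
out=cr([(25,118),(645,15),(725,455),(97,570)])
p=np.r_[lid,tab];u=lu+tu
r=least_squares(lambda P:(pix("top",U2W(u,P))-p).ravel(),[450,0,1.5])
print(r.x,r.fun.reshape(-1,2).round(2))
P=r.x
for z,q in ((70,out),): 
    for a in q: print("outer",back("top",a,z if 1 else 0))
W=np.array([back("top",a,63) for a in out]);c,s=np.cos(P[2]),np.sin(P[2])
print("outer unit",((W-P[:2])@np.array([[c,-s],[s,c]])).round(1))
S=lambda x,y:np.array([x,y])*.7
for n,q,z in (("pengdeck",(366,216),85),("pengtab",(358,393),40),("paperw",(484,272),20),("cup",(180,300),60),("tin",(275,415),22)):
    w=back("top",S(*q),z); print(n,w.round(),((w-P[:2])@np.array([[c,-s],[s,c]])).round(1))
print("pts",U2W([(72,0,79),(0,0,70),(-76,0,67),(115,0,67)],P).round(1))
# scene check
print((pix("scene",U2W(u,P))/.7).round())
E
```

```text
[576.93124101  24.8003632    1.73477928] [[-0.82 -0.23]
 [-1.17  0.21]
 [ 0.6   0.9 ]
 [-0.64  0.12]
 [ 0.57  0.27]
 [ 0.3  -0.04]
 [ 0.24 -0.67]
 [ 0.92 -0.56]]
outer [667.76961189 225.21070569]
outer [713.54908144 -50.64019997]
outer [515.91459378 -82.80881304]
outer [468.29615788 190.71540478]
outer unit [[ 184.1 -124. ]
 [ -97.5 -124.2]
 [ -97.    77.5]
 [ 182.6   79.8]]
pengdeck [677.  20.] [-21.  -97.5]
pengtab [450.  32.] [ 27.9 124.4]
paperw [ 612. -141.] [-169.6   -7.8]
cup [572. 262.] [235.3 -33.9]
tin [422. 143.] [141.6 134.1]
pts [[565.2  95.8  79. ]
 [576.9  24.8  70. ]
 [589.3 -50.2  67. ]
 [558.2 138.3  67. ]]
[[405. 323.]
 [350. 279.]
 [423. 249.]
 [480. 286.]
 [457. 336.]
 [434. 318.]
 [457. 307.]
 [480. 323.]]
```

Call:
carry_out(slide=[[0.66,1,0],[0.66,1,0],[0.66,1,0],[0.66,1,0],[0.66,1,0],[0.66,1,0],[0.66,1,0],[0.66,1,0]], dr=[[0,0,0.0775],[0,0,0.0775],[0,0,0.0775],[0,0,0.0775],[0,0,0.0775],[0,0,0.0775],[0,0,0.0775],[0,0,0.0775]], gripper=[0,0,0,0,0,0,0,0], newtons=20)

```text
clock: 0.82
eef_pos: [315.6, -275.7, 302.8]
eef_rot: [3.142, -0.001, 0.764]
wrist_force: [-1.2, -0.5, -0.0]
finger_gap: 44.1
finger_force: 0.0
```

Call:
carry_out(slide=[[0.66,1,0],[0.66,1,0],[0.66,1,0],[0.66,1,0],[0.66,1,0],[0.66,1,0],[0.66,1,0],[0.66,1,0]], dr=[[0,0,0.0775],[0,0,0.0775],[0,0,0.0775],[0,0,0.0775],[0,0,0.0775],[0,0,0.0775],[0,0,0.0775],[0,0,0.0775]], gripper=[0,0,0,0,0,0,0,0])

```text
clock: 1.48
eef_pos: [480.6, -25.7, 302.3]
eef_rot: [-3.141, -0.001, 1.251]
wrist_force: [-0.4, -0.1, -0.3]
finger_gap: 0.7
finger_force: 0.0
```

Call:
carry_out(slide=[[0.345,0.51,0],[0.345,0.51,0],[0.345,0.51,0],[0.345,0.51,0],[0.345,0.51,0],[0.345,0.51,0],[0.345,0.51,0],[0.345,0.51,0]], dr=[[0,0,0.0775],[0,0,0.0775],[0,0,0.0775],[0,0,0.0775],[0,0,0.0775],[0,0,0.0775],[0,0,0.0775],[0,0,0.0775]], gripper=[0,0,0,0,0,0,0,0])

```text
clock: 2.15
eef_pos: [564.6, 96.8, 302.7]
eef_rot: [-3.141, 0.0, 1.732]
wrist_force: [-0.2, -0.8, 0.7]
finger_gap: 0.3
finger_force: 0.0
```

```bash
python3 - <<'E'
from h import *
import cv2
s=read_state();print(s["clock"],s["eef_pos"],s["eef_rot"],s["finger_gap"],s["wrist_force"],s["joints"])
m=camera_model("wrist");print(m)
i=camera("wrist")[:,:,::-1]
P=[576.9,24.8,1.735]
u=[(50,-55,88),(-50,-55,88),(-50,55,88),(50,55,88),(90.5,-17,78),(53.5,-17,78),(53.5,17,78),(90.5,17,78)]
q=pix("wrist",U2W(u,P));print((q/.7).round())
cv2.imwrite("pics/w1.png",cv2.resize(i,(800,600),interpolation=cv2.INTER_CUBIC))
E
```

```text
2.15 [564.63728046  96.80536767 302.70893562] [-3.14139731e+00  1.01457255e-04  1.73227748e+00] 0.2918388525895636 [-0.22980627 -0.82547391  0.69124535] [ 1.05898449e-01  3.51024332e-01  1.45339966e+00 -1.15279410e-04
  1.33735806e+00 -5.55560127e-02]
{'vfov': 70.24901132355092, 'cx': 277.10130634739534, 'cy': 208.63204682929629, 'R': array([[ 0.98700922,  0.16065295,  0.00185294],
       [ 0.15511271, -0.95585001,  0.24958125],
       [ 0.0418671 , -0.24605158, -0.96835209]]), 't': array([-573.40349389,  -21.25853756,  391.46316721])}
[[471. 322.]
 [466. 443.]
 [326. 444.]
 [321. 323.]
 [419. 266.]
 [418. 314.]
 [373. 314.]
 [372. 266.]]
```

View pics/w1.png

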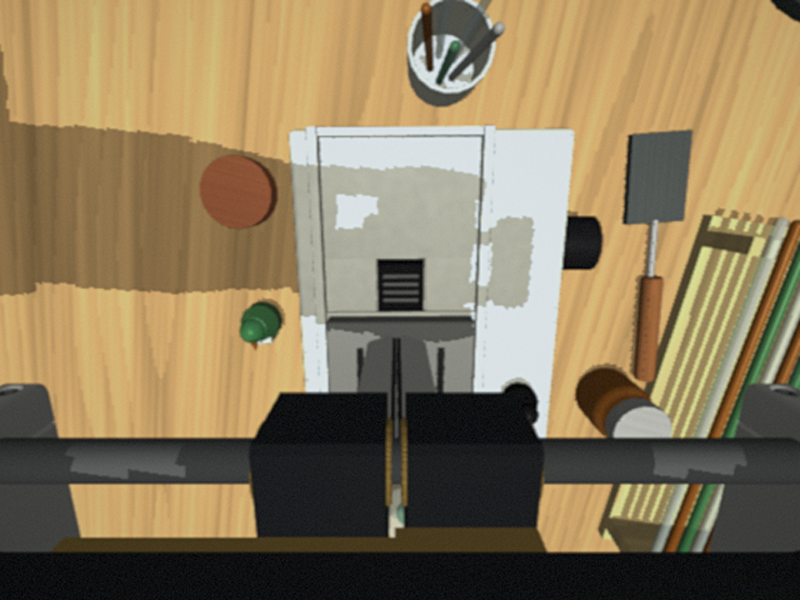

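The wrist view shows the tab pad at (378–424, 260–311) and the lid's front edge at row 320. The fingertips are centred on column 397. That puts the unit about 3 mm in +x and 2 mm in +y from the first fit, so I use P = [579.5, 27.1, 1.735]. Next I descend over the tab.

Call:
carry_out(slide=[[0.012,0.01,-0.15],[0.012,0.01,-0.3],[0.012,0.01,-0.44],[0.012,0.01,-0.484],[0.012,0.01,-0.484]], dr=[[0,0,0],[0,0,0],[0,0,0],[0,0,0],[0,0,0]], gripper=[0,0,0,0,0])

```text
clock: 2.62
eef_pos: [567.1, 99.7, 179.6]
eef_rot: [-3.137, -0.0, 1.733]
wrist_force: [-0.4, -0.4, 0.9]
finger_gap: 0.4
finger_force: 0.0
```

Call:
carry_out(slide=[[0,0,-0.01],[0,0,-0.02],[0,0,-0.03],[0,0,-0.04],[0,0,-0.05],[0,0,-0.058],[0,0,-0.064],[0,0,-0.064]], dr=[[0,0,0],[0,0,0],[0,0,0],[0,0,0],[0,0,0],[0,0,0],[0,0,0],[0,0,0]], gripper=[0,0,0,0,0,0,0,0])

```text
clock: 3.28
eef_pos: [568.5, 100.5, 166.6]
eef_rot: [3.139, 0.0, 1.735]
wrist_force: [1.5, 0.1, 2.8]
finger_gap: 0.4
finger_force: 1.3
```

Call:
carry_out(slide=[[0,0,-0.004],[0,0,-0.008],[0,0,-0.008]], dr=[[0,0,0],[0,0,0],[0,0,0]], gripper=[0,0,0])

```text
clock: 3.53
eef_pos: [568.5, 100.5, 164.6]
eef_rot: [3.139, 0.0, 1.735]
wrist_force: [2.1, -0.5, 3.5]
finger_gap: 0.6
finger_force: 1.8
```

Call:
carry_out(slide=[[0,0,-0.004],[0,0,-0.008],[0,0,-0.008]], dr=[[0,0,0],[0,0,0],[0,0,0]], gripper=[0,0,0])

```text
clock: 3.78
eef_pos: [568.6, 100.5, 164.2]
eef_rot: [3.139, 0.0, 1.735]
wrist_force: [-6.1, -2.3, 23.0]
finger_gap: 0.5
finger_force: 11.3
```

The tab bottomed out at a tip height of about 67 mm, with 23 N. I'll lift and move behind the lid.

Call:
carry_out(slide=[[0,0,0.1],[0,0,0.25],[0,0,0.36],[0.03,-0.18,0.36],[0.06,-0.34,0.36],[0.08,-0.48,0.36],[0.096,-0.58,0.36],[0.096,-0.58,0.36]], dr=[[0,0,0],[0,0,0],[0,0,0],[0,0,0],[0,0,0],[0,0,0],[0,0,0],[0,0,0]], gripper=[0,0,0,0,0,0,0,0])

```text
clock: 4.45
eef_pos: [592.1, -48.8, 251.6]
eef_rot: [-3.141, 0.0, 1.731]
wrist_force: [-0.2, -0.4, -0.1]
finger_gap: 0.6
finger_force: 0.0
```

```bash
python3 - <<'E'
from h import *
import cv2
s=read_state();print(s["clock"],s["eef_pos"],s["eef_rot"],s["wrist_force"])
i=camera("wrist")[:,:,::-1]
P=[579.5,27.1,1.735]
u=[(50,-55,88),(-50,-55,88),(-50,55,88),(50,55,88),(90.5,-17,67),(53.5,-17,67),(53.5,17,67),(90.5,17,67)]
print((pix("wrist",U2W(u,P))/.7).round().tolist(), (pix("wrist",s["eef_pos"]-[0,0,97])/.7))
cv2.imwrite("pics/w2.png",cv2.resize(i,(800,600),interpolation=cv2.INTER_CUBIC))
E
```

```text
4.45 [592.1177974  -48.76651011 251.55138742] [-3.14132124e+00  4.98073340e-04  1.73060633e+00] [-0.23381573 -0.37603965 -0.05262996]
[[498.0, 85.0], [489.0, 272.0], [301.0, 272.0], [290.0, 86.0], [425.0, 14.0], [424.0, 87.0], [365.0, 88.0], [363.0, 15.0]] [[395.23387529 358.5329355 ]]
```

View pics/w2.png

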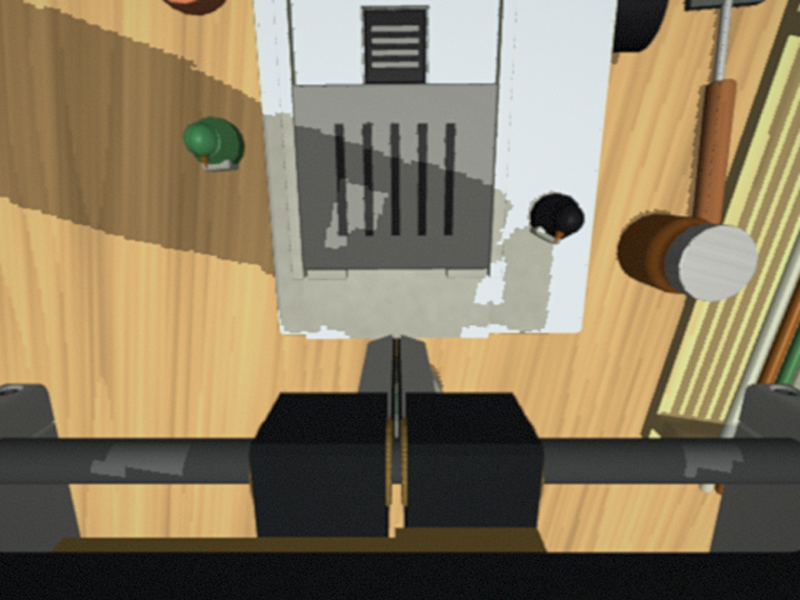

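The wrist view shows the tab flush. The lid's rear corners are at (304,270) and (491,270), matching the prediction within 2–3 px, and the fingers are centred on the lid. I'll descend and start pushing.

Call:
carry_out(slide=[[0,0,-0.13],[0,0,-0.24],[0,0,-0.3],[0,0,-0.318],[0,0,-0.318]], dr=[[0,0,0],[0,0,0],[0,0,0],[0,0,0],[0,0,0]], gripper=[0,0,0,0,0])

```text
clock: 4.92
eef_pos: [591.6, -43.6, 171.4]
eef_rot: [-3.14, -0.001, 1.736]
wrist_force: [-0.2, 0.3, 0.9]
finger_gap: 0.5
finger_force: 0.0
```

Call:
carry_out(slide=[[-0.003,0.018,0],[-0.006,0.036,0],[-0.009,0.054,0],[-0.012,0.072,0],[-0.015,0.09,0],[-0.018,0.108,0],[-0.021,0.126,0],[-0.024,0.144,0],[-0.027,0.162,0],[-0.03,0.18,0]], dr=[[0,0,0],[0,0,0],[0,0,0],[0,0,0],[0,0,0],[0,0,0],[0,0,0],[0,0,0],[0,0,0],[0,0,0]], gripper=[0,0,0,0,0,0,0,0,0,0])

```text
clock: 5.75
eef_pos: [584.4, 0.9, 172.1]
eef_rot: [-3.142, 0.0, 1.735]
wrist_force: [-0.3, -1.2, 0.8]
finger_gap: 0.5
finger_force: 0.7
```

Call:
carry_out(slide=[[-0.003,0.018,0],[-0.006,0.036,0],[-0.009,0.054,0],[-0.012,0.072,0],[-0.015,0.09,0],[-0.018,0.108,0],[-0.021,0.126,0],[-0.024,0.144,0],[-0.027,0.162,0],[-0.03,0.18,0]], dr=[[0,0,0],[0,0,0],[0,0,0],[0,0,0],[0,0,0],[0,0,0],[0,0,0],[0,0,0],[0,0,0],[0,0,0]], gripper=[0,0,0,0,0,0,0,0,0,0])

```text
clock: 6.58
eef_pos: [576.8, 46.0, 172.0]
eef_rot: [-3.141, -0.0, 1.735]
wrist_force: [-0.3, -0.1, -0.6]
finger_gap: 0.3
finger_force: 0.3
```

```bash
python3 - <<'E'
from h import *
import cv2
s=read_state();print(s["clock"],s["eef_pos"],s["wrist_force"])
i=camera("scene")[:,:,::-1]
cv2.imwrite("pics/s2.png",cv2.resize(i[150:360,180:460],(800,600),interpolation=cv2.INTER_CUBIC))
E
```

```text
6.5833 [576.78554757  45.99998616 172.00020176] [-0.29794092 -0.05010174 -0.55998836]
```

View pics/s2.png

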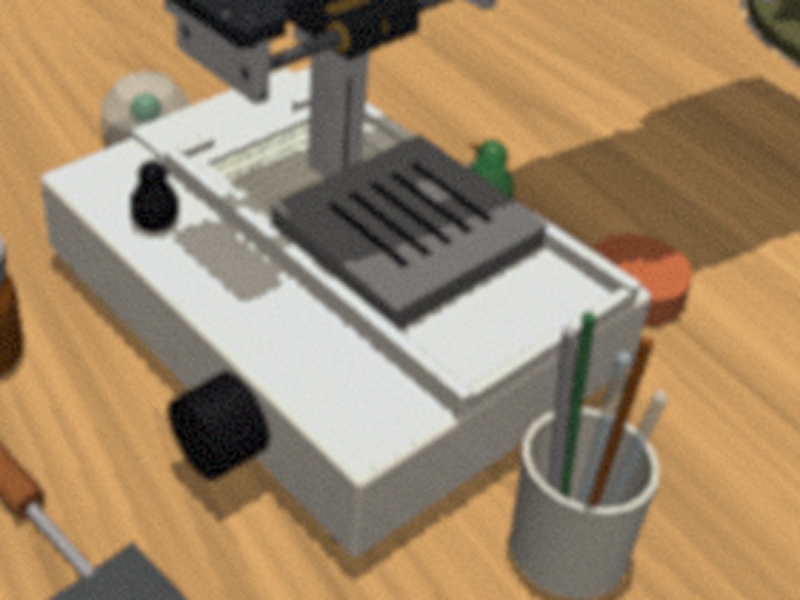

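The lid is sliding along its rails, past the pressed tab, with the filter showing behind it. I'll make the last push.

Call:
carry_out(slide=[[-0.003,0.018,0],[-0.006,0.036,0],[-0.009,0.054,0],[-0.012,0.072,0],[-0.015,0.09,0],[-0.018,0.108,0],[-0.021,0.126,0],[-0.024,0.144,0],[-0.026,0.16,0],[-0.026,0.16,0]], dr=[[0,0,0],[0,0,0],[0,0,0],[0,0,0],[0,0,0],[0,0,0],[0,0,0],[0,0,0],[0,0,0],[0,0,0]], gripper=[0,0,0,0,0,0,0,0,0,0])

```text
clock: 7.47
eef_pos: [570.3, 86.3, 172.2]
eef_rot: [3.142, -0.0, 1.735]
wrist_force: [-0.3, 0.3, -0.5]
finger_gap: 0.5
finger_force: 0.0
```

Call:
carry_out(slide=[[0.006,-0.04,0],[0.01,-0.06,0],[0.01,-0.06,0.1],[0.01,-0.06,0.25],[0.04,-0.2,0.36],[0.06,-0.36,0.36],[0.08,-0.5,0.36],[0.08,-0.5,0.36],[0.08,-0.5,0.36]], dr=[[0,0,0],[0,0,0],[0,0,0],[0,0,0],[0,0,0],[0,0,0],[0,0,0],[0,0,0],[0,0,0]], gripper=[0,0,0,0,0,0,0,0,0])

```text
clock: 8.22
eef_pos: [590.4, -41.9, 262.0]
eef_rot: [-3.141, -0.0, 1.731]
wrist_force: [-1.5, 0.6, 0.5]
finger_gap: 0.4
finger_force: 0.0
```

```bash
python3 - <<'E'
from h import *
import cv2
s=read_state();print(s["clock"],s["eef_pos"],s["wrist_force"])
i=camera("wrist")[:,:,::-1]
P=[579.5,27.1,1.735]
u=[(165,-55,85),(65,-55,85),(65,55,85),(165,55,85),(52,-55,70),(52,55,70)]
print((pix("wrist",U2W(u,P))/.7).round().tolist())
cv2.imwrite("pics/w3.png",cv2.resize(i,(800,600),interpolation=cv2.INTER_CUBIC))
i=camera("scene")[:,:,::-1]
cv2.imwrite("pics/s3.png",cv2.resize(i[150:360,180:460],(800,600),interpolation=cv2.INTER_CUBIC))
E
```

```text
8.2167 [590.40486554 -41.93398189 262.03206667] [-1.46932576  0.60753484  0.45012118]
[[506.0, -148.0], [495.0, 74.0], [296.0, 74.0], [284.0, -148.0], [488.0, 104.0], [303.0, 105.0]]
```

View pics/w3.png

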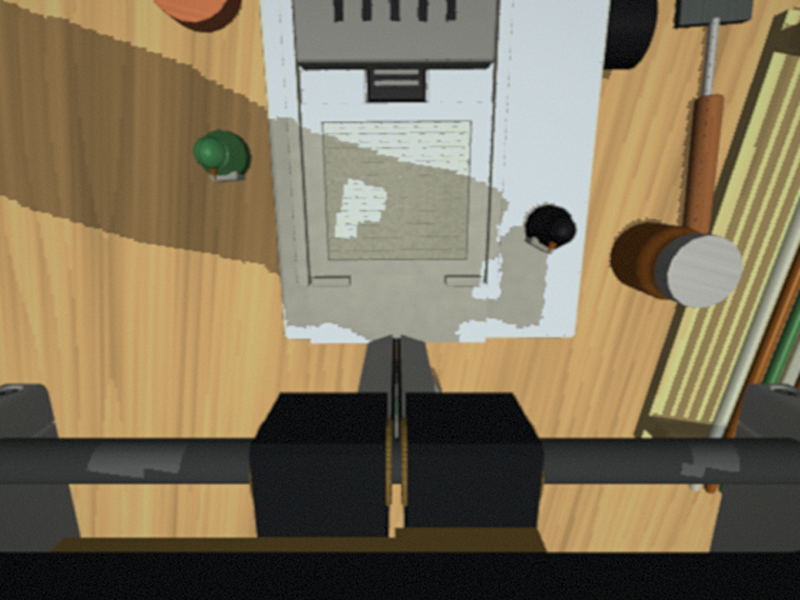

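View pics/s3.png

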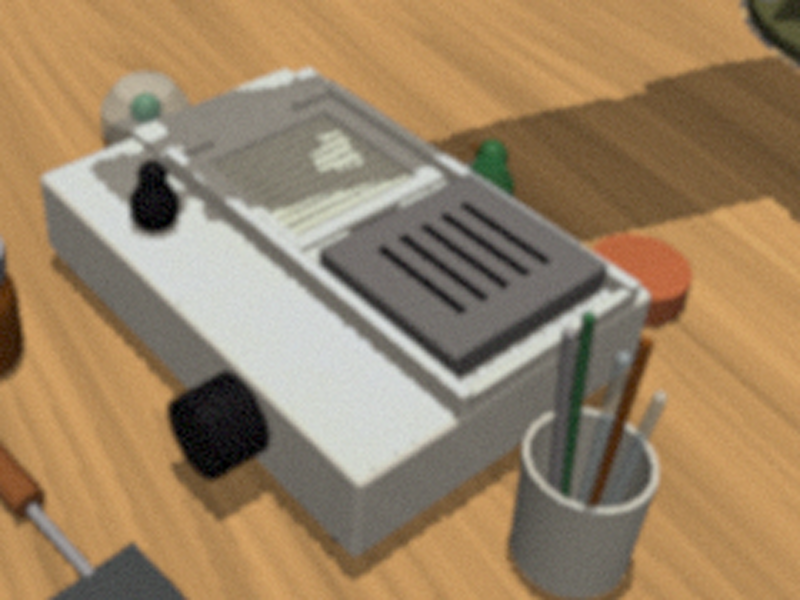

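The wrist view shows the lid's rear edge at row 65, where x = 65 mm would project to row 74, so the lid centre is at about 119 mm. The tab is still flush and the filter uncovered. The scene view shows the lid flat on the ledge and the glass pieces and tools in view where they were. I'm handing it in.

```bash
python3 -c "
from cell import *
print(sign_off())"
```

```text
the job is handed in; nothing more can be done
None
```

The job is handed in: the tab is pressed fully in, the lid lies flat on the ledge about 119 mm from the seat's centre, the filter is uncovered, the bystanders look undisturbed in the last pictures, and the arm is clear. The hand-in returned no verdict.

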